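# Slide the blue corner tile home along the rim of a mosaic candle tray

## Robot

A 6-joint arm with a two-finger parallel gripper is mounted at the origin on the work surface. World frame = base frame: x ahead of the robot, y to its left, z up, the work surface at z = 0. Lengths are in m, angles in rad, forces in N, time in s.
With the tool pointing down it reaches from about 0.25 to 0.725 m from the base axis. Payload 4 kg.
Tool frame: the origin (TCP) lies midway between the tips of the shut fingers; the grasp point (between the pads) lies 19 mm behind it; z points along the fingers, x is the direction in which the jaws open and shut, and the axes are right-handed (so a half turn about z gives the same grasp; the last joint's range is limited). The gripper opens to 85 mm and grips with 20 to 120 N. Pads are 22 mm wide; open, the fingers measure 114 mm over their backs; the gripper's body (76 mm by 85 mm) begins 54 mm behind the grasp point. The pads swing forward as they close: fully open they stand 13 mm farther back than shut.
Start: joints at [-1.139, 0.241, 0.005, 1.335, 0, 1.571], TCP at [0.209, -0.454, 0.194] pointing down, gripper open.
Joint ranges: [-2.72, 2.72], [-1.05, 1.87], [-1.09, 1.28], [-1.99, 2.15], [-1.42, 1.44], [-3.14, 3.14]. Speed limits (rad/s): [2.79, 2.79, 3.14, 3.14, 3.14, 3.14].

## Interface

Orientations are given as a unit quaternion [x, y, z, w].
In Python, from workcell import bot gives the robot as it stands.
- The arm moves only by the tool drive_tool, never from a script. Its argument "rows" is text: rows parted by semicolons, each of 5 numbers parted by spaces: the finger opening in mm, from 0 to 85.4, then the shift along the tool's x, y, z in mm, then the turn about the tool's z in rad. A call has 1 to 12 rows; each row shifts and turns the commanded pose from where the row before left it, along the tool's axes as they then stand; what a row does not reach is not made up. A row lasts 1/10 s, in which the tool goes at most 50 mm and 8.59 degrees, less where a joint would pass 70% of its speed; a pose out of reach is approached as far as the arm can. A call is refused whole if a number of a shift passes 50 or a number of a turn 0.15, either way. A call with a gripper value outside its range is refused whole. The fingers move at their own pace and stop on an object; the grip force is fixed at half the most. Time passes only in rows, so rows that do not move let the fingers close. It gives the time, the measured TCP pose, the force and the opening at its end, in the units of the state.
- bot.get_obs(): the state, without advancing time (a new reading comes with each control period).
- bot.camera(name): name is "side" or "top"; returns a dict with "image" (420x560x3 uint8, red, green, blue), "vertical_fov" (degrees; the focal length in pixels is half the picture's height over the tangent of half this angle, whatever the lens; pixels are square), "cx", "cy" (the principal point, pixels), "R" (3x3) and "t" (3): a world point X has camera coordinates R X + t. Camera axes: x right, y down, z forward; pixel columns grow to the right and rows downward; lengths in m; the calibration is good to about 2 mm. A picture is of the moment at which its call begins. There is no depth.
- bot.job_done(): hands the job in, once; it reports no verdict.
The state is a dict: "clock": time; "joint_pos": joint angles; "joint_vel": joint speeds; "tau": joint torques, N m; "eef_pos": TCP position; "tool_rot": TCP orientation; "ft_force": force on the tool from outside, world axes, zero at the start; "ft_torque": the same for the moment, N m; "grip_width": finger opening in m.
Only numpy, scipy, OpenCV 4.12 (cv2) and the standard library are available. Lean on these libraries where they do the work, as an engineer would, in place of code of your own. Each camera call takes 0.05 s, during which the arm holds its last target. There are 200 camera calls.

## Task

The mosaic candle tray is still missing the blue tile in its far left corner (seen from the robot). With the fingertips, push the loose blue tile away from the robot until one side lies flat against the tray's long far rim, well before the empty corner; then, keeping it against that rim, slide it along to the left into the corner until it is fully home against both rims. Do not lift the tile, and leave the loose terracotta tile, the tealight glass and the things around the tray where they are.

Things in the scene. Friction and masses are not known exactly. Their poses are not given: they have to be found in the camera images.
- tray: Shallow wooden tray, fixed on a green cutting mat, 270 (x) by 370 (y) mm outside, 20 mm high, turned up to 17 degrees. Origin at the centre of its underside; x points away from the robot to the long far rim, y to the robot's left, z up. Floor 250 x 350 mm inside, its top 6 mm above the origin; rims 10 mm thick, 14 mm above the floor. Brass handles on the short ends reach 208 mm from the centre, 18 mm high.
- far_rim (a point): Middle of the far rim's inner face at its top edge: x = 125 mm, y = 0, z = 20 mm in the tray's frame. The face runs straight along the tray's y from the right rim's inner face (y = -175 mm) to the left rim's (y = 175 mm). Axes as the tray's.
- last_laid (a point): Middle of the top of the last (terracotta) tile glued in the left column: x = 50, y = 150, z = 14 mm in the tray. Glued tiles (48 x 48 x 8 mm, fixed): left column at y = 150, x = -100 (blue), -50, 0, 50 mm; near row at x = -100, y = 100 to -100 mm every 50 mm. Between this tile and the far rim is the empty corner pocket, 51 mm wide, open to the right. The rest of the floor is bare.
- corner_home (a point): Where the middle of the blue tile's underside comes to lie when it touches both rims in the empty far left corner: on the tray floor, x = 101 mm, y = 151 mm in the tray's frame, 24 mm from the inner face of each rim. Axes as the tray's.
- tile_blue: The loose dark blue tile, 48 x 48 x 8 mm, 34 to 55 g, flat on the tray floor, its middle 75 to 125 mm from the far rim and 105 to 215 mm right of home, turned up to 23 degrees in the tray. Origin at the centre of its underside; z up, x roughly along the tray's x. Friction on the varnished floor and rims about 0.35; fingertips pressed on its top with some 6 N drag it along; its edges may be pushed too.
- tile_spare: Loose terracotta tile of the same size, also lying flat on the bare tray floor, 75 to 125 mm from the far rim, to the left or right of the blue one. Leave it alone. Origin at the centre of its underside.
- tealight_glass: Amber glass cup, 50 mm across and 42 mm high, standing in the right part of the tray, 105 to 145 mm from the far rim. Leave it alone. Origin at the centre of its underside.
- candle_cream: Cream pillar candle with a dark red band, 70 mm across, 130 mm high, on the desk to the right of the tray. Origin at the centre of its underside. Bystander.
- candle_pink: Pink pillar candle, 60 mm across, 90 mm high, on the desk to the right of the tray, nearer to the robot. Origin at the centre of its underside. Bystander.
- adhesive_tub: White tub of tile adhesive with green lid, 76 mm across, 85 mm high, on the desk to the left of the tray. Origin at the centre of its underside. Bystander.
- tile_box: Small clear open box with three spare tiles in it, 120 x 90 x 40 mm, on the desk to the left, near the robot. Origin at the centre of its underside. Bystander.
- nippers: Tile nippers with red handles, about 190 mm long, 14 mm high, lying on the desk beyond the tray. Origin near the pivot, on the desk. Bystander.
Mind the look-alikes: they are no part of the job. What is meant by the tile_blue is not brown or turquoise, and is the smaller of those in its own colour.

How it is judged:
On the way, in this order (a step that is already met when the one before it is completed fails the run):
1. the blue tile lies flat against the far rim (within 3 mm and 3.5 degrees), its middle still more than 70 mm short of its home in the corner (x of tile_blue in the frame of tray above 0.098 m and y of tile_blue in the frame of tray below 0.081 m and (angle between the x axis of tile_blue and the x axis of tray, either way round below 0.06 rad or angle between the x axis of tile_blue and the y axis of tray, either way round below 0.06 rad)), for 0.2 s.
2. still against the far rim (within 3 mm), it comes up to the mouth of the corner pocket, 42 to 66 mm short of home (x of tile_blue in the frame of tray above 0.098 m and y of tile_blue in the frame of tray between 0.085 and 0.109 m).
At the end, for the whole second after the job is handed in: The blue tile lies flat and at rest on the tray floor in the far left corner, each of its two sides within 3 mm of its rim, square to the rims within 3.5 degrees; the terracotta tile and the tealight glass have moved less than 12 mm and the other things less than 20 mm (x of tile_blue in the frame of tray above 0.098 m and y of tile_blue in the frame of tray above 0.148 m and z of tile_blue in the frame of tray between 0.004 and 0.0075 m and angle between tile_blue's own z axis and vertical below 0.05 rad and (angle between the x axis of tile_blue and the x axis of tray, either way round below 0.06 rad or angle between the x axis of tile_blue and the y axis of tray, either way round below 0.06 rad) and linear speed of tile_blue below 0.01 m/s and distance of each of tile_spare, tealight_glass from where it was at the start of the episode below 0.012 m and distance of each of candle_cream, candle_pink, adhesive_tub, tile_box, nippers from where it was at the start of the episode below 0.02 m); the robot touches nothing.
It fails at once if the blue tile is lifted: its middle is more than 5 mm above the tray floor (z of tile_blue in the frame of tray above 0.011 m).
It fails at once if the loose terracotta tile or the tealight glass is moved more than 12 mm (distance of any of tile_spare, tealight_glass from where it was at the start of the episode above 0.012 m).
It fails at once if a thing around the tray (candles, tub, box of tiles, nippers) is moved more than 20 mm (distance of any of candle_cream, candle_pink, adhesive_tub, tile_box, nippers from where it was at the start of the episode above 0.02 m).
It also fails if it takes over 61 s, if anything falls off the work surface, if the arm or the gripper's body presses on something with over 40 N, if the wrist force passes 120 N, or if a joint passes its speed limit or range.

## Working session

There is one attempt and no reset: what is moved stays moved. The work goes in short steps, Python scripts to look and compute and a tool call to move; the robot and the scene stay as the last step left them, time stands still between calls to the robot, and variables do not carry over. Pictures are saved under pics/ and viewed, about 8 in all and at most 12, crops included, and the job is handed in when it is done.

Besides the shell and the picture viewer there is one more tool, called after "Emit:" as name(argument=value, ...) on one line, values as JSON. drive_tool: Moves the arm, as the interface text tells. Its arguments: {"type":"object","properties":{"rows":{"type":"string"}},"required":["rows"]}

```bash
mkdir -p pics; ls; cat > h.py <<'E'
import numpy as np, cv2
from workcell import bot
def cam(n,save=None):
    c=bot.camera(n); im=c["image"]
    c["f"]=im.shape[0]/2/np.tan(np.radians(c["vertical_fov"])/2)
    c["R"]=np.array(c["R"]);c["t"]=np.array(c["t"])
    if save: cv2.imwrite("pics/"+save,im[:,:,::-1])
    return c
def w(c,u,v,z):
    d=c["R"].T@np.array([(u-c["cx"])/c["f"],(v-c["cy"])/c["f"],1]); o=-c["R"].T@c["t"]
    return o+d*(z-o[2])/d[2]
def px(c,X):
    p=c["R"]@np.array(X)+c["t"]; return p[:2]/p[2]*c["f"]+[c["cx"],c["cy"]]
E
python3 - <<'E'
from h import *
a=cam("top","top1.png");b=cam("side","side1.png")
for c in(a,b): print(c["f"],c["cx"],c["cy"],-c["R"].T@c["t"],c["R"].round(3).tolist())
o=bot.get_obs();print(o)
E
```

```text
pics
398.8102567954864 281.22730288467824 206.88516144618296 [ 0.45119272 -0.01064143  1.11904306] [[-0.022, -1.0, 0.009], [-0.997, 0.021, -0.078], [0.078, -0.011, -0.997]]
413.4577603932054 279.3634639039826 210.13078410932164 [0.09862767 1.02178934 1.02416976] [[-0.918, -0.397, 0.017], [-0.268, 0.587, -0.764], [0.294, -0.706, -0.645]]
{'clock': 0.1, 'joint_pos': array([-1.13898190e+00,  2.41327198e-01,  3.85782461e-03,  1.33520367e+00,
       -1.63134895e-05,  1.57077258e+00]), 'joint_vel': array([ 0.00131236, -0.00233278,  0.00303497,  0.0007088 , -0.00183622,
       -0.00017153]), 'tau': array([ 5.60366079e-04, -3.73137474e+01,  2.53010398e+01,  1.08617530e-02,
       -1.86980662e-05,  2.41145079e-05]), 'eef_pos': array([ 0.20898784, -0.4535273 ,  0.19330683]), 'tool_rot': array([ 8.42181603e-01, -5.39193163e-01, -7.94652902e-04, -4.99104903e-04]), 'ft_force': array([ 0.76258783,  0.24447108, -0.27505974]), 'ft_torque': array([-0.03120887,  0.00616817,  0.0183299 ]), 'grip_width': 0.08574671485232216}
```

View pics/top1.png

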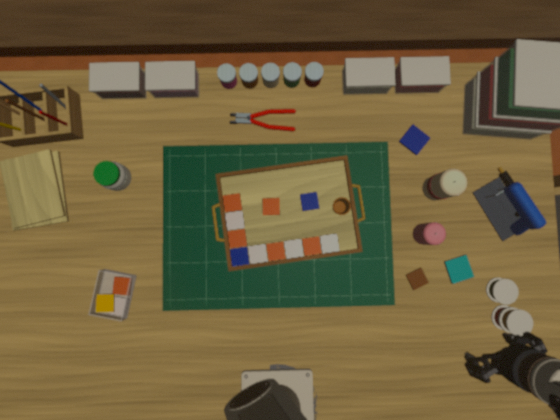

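View pics/side1.png

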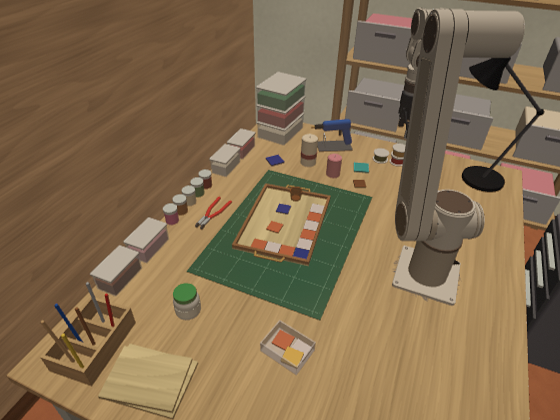

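The top view shows the tray at about (288,212). These could be taken for the blue tile:
- Loose blue tile in the tray at (310,202).
- Larger blue tile on the desk at (415,140).
- Glued blue tile at (239,256).
- Turquoise tile at (459,269).
- Brown tile at (417,279).

I choose (310,202). The loose terracotta is at (271,206), the glass at (341,206), and the empty corner near (230,185). A close crop will check the choice.

```bash
python3 - <<'E'
from h import *
a=cam("top");b=cam("side")
A=cv2.resize(a["image"][145:280,205:375],None,fx=4.5,fy=4.5,interpolation=cv2.INTER_CUBIC)
cv2.imwrite("pics/crop1.png",A[:600,:,::-1])
def blob(c,roi,col):
    u0,v0,u1,v1=roi; im=c["image"][v0:v1,u0:u1].astype(int)
    r,g,bl=im[...,0],im[...,1],im[...,2]
    m=(bl>r+40) if col=="b" else (r>g+75)
    n,l,s,ce=cv2.connectedComponentsWithStats(m.astype(np.uint8))
    i=1+np.argmax(s[1:,4]); q=cv2.minAreaRect(np.argwhere(l==i)[:,::-1].astype(np.float32))
    return ce[i]+[u0,v0],s[i,4],q[1:],cv2.boxPoints(q)+[u0,v0]
for nm,ra,rb,col in(("blue",(298,190,322,214),(272,198,296,220),"b"),("spare",(258,194,284,218),(262,216,290,238),"r")):
    pa,pb=blob(a,ra,col),blob(b,rb,col)
    best=min((np.linalg.norm(w(a,*pa[0],z)[:2]-w(b,*pb[0],z)[:2]),z) for z in np.arange(0,.05,.001))
    print(nm,pa[:3],pb[:2],best,w(a,*pa[0],.016),w(b,*pb[0],.016))
    print([w(a,*p,.016)[:2].round(4).tolist() for p in pa[3]])
E
```

```text
blue (array([309.09745763, 200.98305085]), np.int32(236), ((15.124707221984863, 15.45350456237793), 80.53767395019531)) (array([282.94186047, 208.18604651]), np.int32(86)) (np.float64(0.0011125959034134893), np.float64(0.013000000000000001)) [ 0.55201444 -0.10042053  0.016     ] [ 0.54993041 -0.0977882   0.016     ]
[[0.5698, -0.0764], [0.5761, -0.119], [0.5343, -0.1248], [0.5281, -0.0822]]
spare (array([270.41935484, 206.22580645]), np.int32(186), ((13.0, 13.0), 90.0)) (array([274.2038835 , 226.33009709]), np.int32(103)) (np.float64(0.00028731472019585016), np.float64(0.014)) [0.53967403 0.00732393 0.016     ] [0.53868005 0.00942264 0.016     ]
[[0.5574, 0.0248], [0.5566, -0.0113], [0.5205, -0.0105], [0.5212, 0.0255]]
```

View pics/crop1.png

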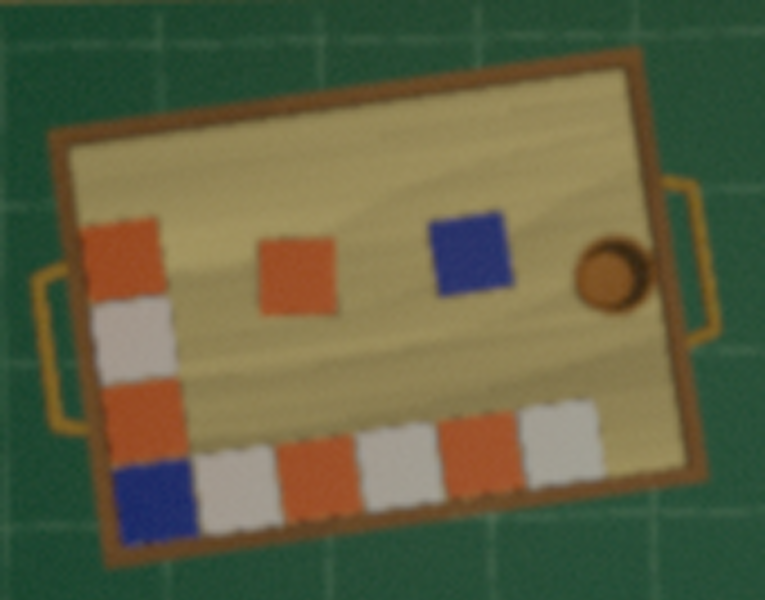

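The crop confirms the choice: a small dark-blue tile at crop (472,253), nearly square to the tray. The terracotta spare is at (298,276) and the glass at (612,275). Next I fit the tray pose from the glued tiles and the rim outline.

```bash
cat > fit.py <<'E'
from h import *
from scipy.optimize import least_squares
MAT=0.002
def centers(c,col,box,up=4):
    u0,v0,u1,v1=box
    im=cv2.resize(c["image"][v0:v1,u0:u1],None,fx=up,fy=up,interpolation=cv2.INTER_CUBIC).astype(int)
    r,g,b=im[...,0],im[...,1],im[...,2]
    m={"b":b>(r+g)/2+35,"r":(r>g+70)&(r>130)}[col].astype(np.uint8)
    n,l,s,ce=cv2.connectedComponentsWithStats(m)
    out=[]
    for i in range(1,n):
        if s[i,4]>100*up*up:
            q=cv2.minAreaRect(np.argwhere(l==i)[:,::-1].astype(np.float32))
            out.append((np.array([u0,v0])+(ce[i]+.5)/up-.5,s[i,4]/up/up,q[1],q[2]))
    return out
def tow(T,p): 
    x,y,th=T;c,s=np.cos(th),np.sin(th); return np.array([x+c*p[0]-s*p[1],y+s*p[0]+c*p[1]])
def tot(T,p):
    x,y,th=T;c,s=np.cos(th),np.sin(th);d=np.array(p)[:2]-[x,y]; return np.array([c*d[0]+s*d[1],-s*d[0]+c*d[1]])
E
python3 - <<'E'
from fit import *
a=cam("top"); box=(205,145,375,280)
T=np.array([.515,-.04,-.13])
pts=[]
corn={(.135,.185):(50,130),(.135,-.185):(640,48),(-.135,-.185):(707,480),(-.135,.185):(107,568)}
P=[(k,w(a,205+(u+.5)/4.5-.5,145+(v+.5)/4.5-.5,.020+MAT)[:2]) for k,(u,v) in corn.items()]
fitf=lambda P,T:least_squares(lambda T:np.concatenate([tow(T,k)-p for k,p in P]),T)
r=fitf(P,T);T=r.x;print("corners",T,(r.fun*1e3).round(1))
known=[(-.1,.15),(0,.15),(.05,.15),(-.1,.05),(-.1,-.05)]
Q=[]
for col in"br":
  for ce,ar,sz,an in centers(a,col,box):
    p=w(a,*ce,.014+MAT); t=tot(T,p)
    d=[np.hypot(*(t-k)) for k in known];i=np.argmin(d)
    print(col,ce.round(1),ar,np.array(sz).round(1),round(an,1),p.round(4),(t*1e3).round(1))
    if d[i]<.015:Q.append((known[i],p[:2]))
r=fitf(Q,T);print("tiles",r.x,(r.fun*1e3).round(1))
r=fitf(Q+P,T);print("both",r.x,(r.fun*1e3).round(1));T=r.x;np.save("T.npy",T)
for col in"br":
  for ce,*_ in centers(a,col,box): print(col,(tot(T,w(a,*ce,.014+MAT))*1e3).round(1))
print("glass",(tot(T,w(a,341,206,.04))*1e3).round(1))
# side-view check of tray height: project fitted corners at several z
E
```

```text
corners [ 0.52151703 -0.04178731  0.1198466 ] [-0.   1.   0.3 -0.5 -0.5 -1.2  0.1  0.7]
b [309.2 201. ] 237.9375 [62.  62.4] 80.9 [ 0.5519 -0.1006  0.016 ] [ 23.1 -62.1]
b [239.2 256.3] 268.5 [66.8 67. ] 81.9 [0.4037 0.0958 0.016 ] [-100.5  150.7]
r [231.8 202.3] 230.75 [61.  62.9] 81.9 [0.5527 0.1142 0.016 ] [ 49.7 151.1]
r [270.5 206.1] 217.8125 [59. 60.] 90.0 [0.54  0.007 0.016] [24.1 46.2]
r [236.7 238.1] 235.9375 [61.5 63.2] 81.9 [0.4535 0.1019 0.016 ] [-50.3 150.8]
r [311.2 245.7] 229.0 [61.5 61.5] 82.1 [ 0.4282 -0.1029  0.016 ] [-99.9 -49.6]
r [275.4 251. ] 230.4375 [62.5 61.4] 81.9 [ 0.416  -0.0038  0.016 ] [-100.2   50.3]
tiles [ 0.52141247 -0.04093783  0.12300451] [ 0.  -0.2 -0.1 -0.1  0.1  0.1  0.   0.2]
both [ 0.52137068 -0.04146265  0.12019082] [ 0.4 -0.4  0.3 -0.8 -0.2 -0.2  0.1 -0.  -0.2  1.3  0.2 -0.1 -0.5 -0.9
 -0.1  0.9]
b [ 23.2 -62.4]
b [-100.3  150.4]
r [ 49.8 150.8]
r [24.3 45.8]
r [-50.2 150.5]
r [-99.8 -49.9]
r [-100.1   50. ]
glass [  -4.4 -143.9]
```

```bash
cat > go.py <<'E'
from fit import *
from scipy.spatial.transform import Rotation as Ro
np.save("T.npy",[.52141,-.04094,.12300])
def rel(tx,ty,z,o=None):
    T=np.load("T.npy");o=o or bot.get_obs();R=Ro.from_quat(o["tool_rot"]).as_matrix()
    d=np.r_[tow(T,(tx,ty)),z]-o["eef_pos"]
    ya=np.degrees(np.arctan2(R[1,0],R[0,0]))-np.degrees(T[2])
    print("shift mm",(R.T@d*1e3).round(1),"toolx angle in tray deg",ya.round(2),"tcp tray",(tot(T,o["eef_pos"])*1e3).round(1),o["eef_pos"][2].round(4),"F",o["ft_force"].round(1),"t",o["clock"])
E
python3 -c "
from go import *
rel(-.025,-.062,.120)"
```

```text
shift mm [-192.8 -413.7   73.9] toolx angle in tray deg -72.31 tcp tray [-360.6 -371.4] 0.1937 F [ 0.4 -1.1  0.2] t 0.25
```

Emit:
drive_tool(rows="20 -17.5 -37.5 2 0;20 -17.5 -37.5 2 0;20 -17.5 -37.5 2 0;20 -17.5 -37.5 2 0;20 -17.5 -37.5 2 0;20 -17.5 -37.5 2 0;20 -17.5 -37.5 2 0;20 -17.5 -37.5 2 0;20 -17.5 -37.5 2 0;20 -17.5 -37.5 2 0;20 -17.5 -37.5 2 0;20 0 0 0 0")

```text
clock: 1.45
eef_pos: [0.5059, -0.1029, 0.1714]
tool_rot: [0.844, -0.537, -0.0, -0.001]
ft_force: [-0.3, -0.6, 0.2]
grip_width: 0.0199
```

Emit:
drive_tool(rows="20 0 0 10 0.1;20 0 0 10 0.1;20 0 0 10 0.108;20 0 0 0 0;20 0 0 0 0")

```text
clock: 1.95
eef_pos: [0.5029, -0.107, 0.1421]
tool_rot: [0.75, -0.661, -0.0, 0.0]
ft_force: [0.1, -0.7, -0.4]
grip_width: 0.0202
```

```bash
python3 -c "
from go import *
rel(-.027,-.062,.012)"
```

```text
shift mm [ -1.3   0.4 130.1] toolx angle in tray deg -89.86 tcp tray [-26.5 -63.3] 0.1421 F [ 0.1 -0.7 -0.4] t 1.95
```

Emit:
drive_tool(rows="20 -1.3 0 35 0;20 0 0 35 0;20 0 0 30 0;20 0 0 15 0;20 0 0 10 0;20 0 0 5 0;20 0 0 0 0;20 0 0 0 0")

```text
clock: 2.75
eef_pos: [0.5042, -0.1056, 0.0132]
tool_rot: [0.75, -0.662, 0.001, -0.0]
ft_force: [-0.7, -1.1, -0.5]
grip_width: 0.0203
```

```bash
python3 -c "
from go import *
rel(.066,-.062,.012)
for n in('top','side'):
  c=cam(n); print(px(c,np.r_[tow(np.load('T.npy'),(.023,-.062)),.016]))
  u,v=map(int,px(c,bot.get_obs()['eef_pos']))
  cv2.imwrite(f'pics/d_{n}.png',cv2.resize(c['image'][v-50:v+50,u-65:u+65,::-1],None,fx=3,fy=3))
a=[cv2.imread(f'pics/d_{n}.png') for n in('top','side')];cv2.imwrite('pics/d.png',np.hstack(a))
"
```

```text
shift mm [ -0.  -91.1   1.3] toolx angle in tray deg -89.94 tcp tray [-25.1 -62.1] 0.0132 F [-0.7 -1.1 -0.5] t 2.75
[308.82209538 201.05026602]
[282.67085863 207.76701645]
```

View pics/d.png

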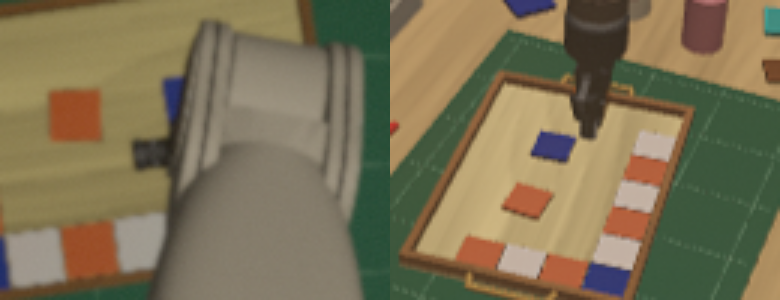

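The side view shows the fingers down on the near side of the blue tile, behind it as planned. I lower a touch and push.

Emit:
drive_tool(rows="20 0 0 2 0;20 0 -8 0 0;20 0 -8 0 0;20 0 -8 0 0;20 0 -8 0 0;20 0 -8 0 0;20 0 -8 0 0;20 0 -8 0 0;20 0 -8 0 0;20 0 -8 0 0;20 0 -4 0 0;20 0 0 0 0")

```text
clock: 4.05
eef_pos: [0.5793, -0.0959, 0.01]
tool_rot: [0.75, -0.662, 0.0, -0.0]
ft_force: [-0.2, 0.1, 0.7]
grip_width: 0.0202
```

```bash
cat > look.py <<'E'
from go import *
import sys
T=np.load("T.npy")
def tile(name="side",save=None):
    c=cam(name); u,v=px(c,np.r_[tow(T,(.05,0)),.016]).astype(int)
    box=(u-60,v-55,u+60,v+55)
    if save: cv2.imwrite("pics/"+save,cv2.resize(c["image"][box[1]:box[3],box[0]:box[2],::-1],None,fx=5,fy=5,interpolation=cv2.INTER_CUBIC))
    for col,mn in(("b",25),("r",25)):
        im=cv2.resize(c["image"][box[1]:box[3],box[0]:box[2]],None,fx=4,fy=4,interpolation=cv2.INTER_CUBIC).astype(int)
        r,g,b=im[...,0],im[...,1],im[...,2]
        m=(b>(r+g)/2+25) if col=="b" else (r>g+65)&(r>120)
        n,l,s,ce=cv2.connectedComponentsWithStats(m.astype(np.uint8))
        for i in range(1,n):
            if s[i,4]<500: continue
            P=(np.argwhere(l==i)[:,::-1]+.5)/4-.5+[box[0],box[1]]
            Q=np.array([tot(T,w(c,*p,.016)) for p in P]).astype(np.float32)*1e3
            q=cv2.minAreaRect(Q); ce=Q.mean(0)
            if abs(ce[0])<130 and abs(ce[1])<180: print(name,col,"centroid",ce.round(1),"rect",np.round(q[0],1),np.round(q[1],1),round(q[2],1))
if __name__=="__main__":
    tx,ty,z=map(float,sys.argv[1:4]); rel(tx,ty,z)
    for n in sys.argv[4].split(","): tile(n,sys.argv[5]+n+".png" if len(sys.argv)>5 else None)
E
python3 look.py .066 -.062 .011 side
```

```text
shift mm [  0.4 -15.3  -0.9] toolx angle in tray deg -89.94 tcp tray [ 50.7 -61.6] 0.01 F [-0.2  0.1  0.7] t 4.05
side b centroid [ 21.3 -60.2] rect [ 20.9 -60.4] [46.6 47.9] 1.6
side b centroid [-100.4  147.5] rect [-100.4  147.5] [46.6 40.9] 0.1
side r centroid [-101.3  -49.2] rect [-101.1  -49.4] [45.6 46.8] 90.0
side r centroid [23.  47.1] rect [23.1 47. ] [47.5 46.1] 83.4
side r centroid [-100.9   50.8] rect [-101.    50.6] [45.8 46.6] 89.4
side r centroid [ 49.1 148.5] rect [ 49.  148.3] [46.7 41.6] 0.1
side r centroid [-51.  148.8] rect [-50.9 148.4] [47.  41.9] 0.1
```

```bash
python3 look.py .066 -.062 .011 side v1
```

```text
shift mm [  0.4 -16.   -1. ] toolx angle in tray deg -89.95 tcp tray [ 50.  -61.6] 0.01 F [-0.1  0.4  0. ] t 4.1
side b centroid [ 21.3 -60.2] rect [ 20.9 -60.3] [46.6 47.8] 1.6
side b centroid [-100.4  147.4] rect [-100.4  147.3] [46.6 41.2] 0.1
side r centroid [-101.4  -49.2] rect [-101.2  -49.4] [45.6 46.6] 90.0
side r centroid [23.  47.1] rect [23.1 47. ] [47.5 46.1] 83.4
side r centroid [-100.9   50.8] rect [-101.    50.6] [45.8 46.6] 89.4
side r centroid [ 49.1 148.5] rect [ 49.  148.2] [46.7 41.9] 0.1
side r centroid [-51.  148.8] rect [-50.7 148.5] [47.1 41.9] 0.4
```

View pics/v1side.png

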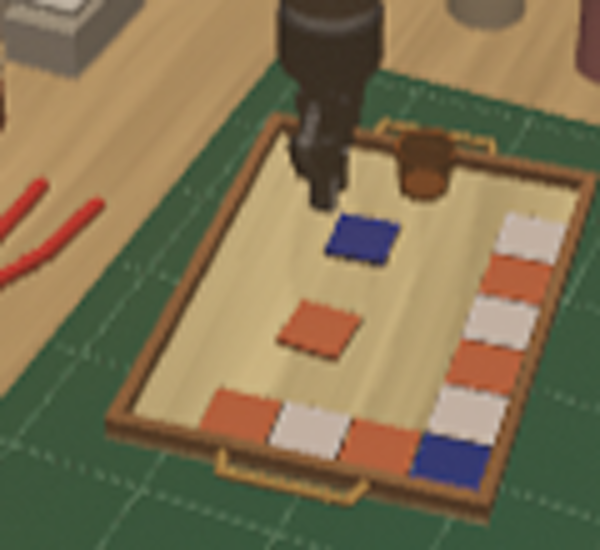

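```bash
python3 - <<'E'
from go import *
c=cam("side");T=np.load("T.npy")
u0,v0=px(c,np.r_[tow(T,(.05,0)),.016]).astype(int)-[60,55]
im=c["image"]
u,v=u0+321/5,v0+207/5
for z in(.01,.02,.025,.03,.035,.04): print(z,(tot(T,w(c,u,v,z))*1e3).round(1))
o=bot.get_obs()
for y in(-.08,-.062,-.045):
  for z in(.010,.03): print(y,z,((px(c,np.r_[tow(T,(.05,y)),z])-[u0,v0])*5).round())
E
```

```text
0.01 [ 61.6 -91.5]
0.02 [ 58.1 -79.7]
0.025 [ 56.4 -73.8]
0.03 [ 54.7 -67.9]
0.035 [ 52.9 -62. ]
0.04 [ 51.2 -56.1]
-0.08 0.01 [331. 219.]
-0.08 0.03 [331. 199.]
-0.062 0.01 [324. 233.]
-0.062 0.03 [325. 213.]
-0.045 0.01 [318. 247.]
-0.045 0.03 [318. 226.]
```

The fingers passed over the tile without touching it: the tile is unchanged at tray (21,-60). In the crop the fingertip at (321,207) appears some 25–35 mm higher than reported. I go back behind the tile and measure the tip height.

Emit:
drive_tool(rows="20 0 20 0 0;20 0 20 0 0;20 0 20 0 0;20 0 18 0 0;20 0 0 0 0;20 0 0 0 0")

```text
clock: 4.8
eef_pos: [0.5015, -0.1058, 0.0105]
tool_rot: [0.749, -0.662, 0.0, -0.0]
ft_force: [1.3, -0.3, -0.6]
grip_width: 0.0205
```

```bash
python3 - <<'E'
from go import *
rel(-.027,-.062,.01)
c=cam("side");a=cam("top");o=bot.get_obs();T=np.load("T.npy")
out=[]
for n,k in(("side",c),("top",a)):
    im=k["image"][:,:,::-1].copy(); u,v=px(k,o["eef_pos"]);print(n,u,v)
    s=6;u0,v0=int(u)-32,int(v)-45
    im=cv2.resize(im[v0:v0+65,u0:u0+65],None,fx=s,fy=s,interpolation=cv2.INTER_CUBIC)
    for dy in(-.02,0,.02):
        p=np.r_[tow(T,tot(T,o["eef_pos"])+[0,dy]),o["eef_pos"][2]]
        for dz in(0,.02,.04):
            q=((px(k,p+[0,0,dz])-[u0,v0]+.5)*s).astype(int);cv2.circle(im,tuple(map(int,q)),2,[(0,0,255),(0,255,0),(255,255,0)][int(dz*50)],-1)
    out.append(im)
cv2.imwrite("pics/tip.png",np.hstack(out))
E
```

```text
shift mm [ 0.1 -0.7  0.5] toolx angle in tray deg -89.98 tcp tray [-27.7 -61.9] 0.0105 F [ 1.3 -0.3 -0.6] t 4.8
side 295.25483849645065 211.41274294071388
top 311.33482158390035 218.86055338981245
```

View pics/tip.png

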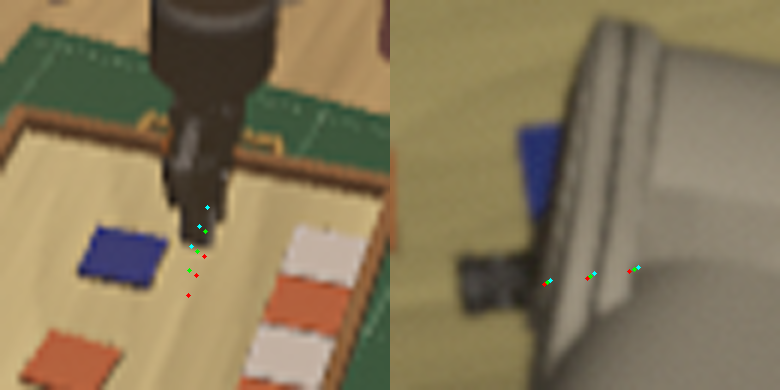

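The left fingertip at (197,245) sits near the +40 mm marker in the side view, so the height disagrees with the reported TCP. I probe the floor gently.

Emit:
drive_tool(rows="20 0 0 1 0;20 0 0 1 0;20 0 0 1 0;20 0 0 1 0;20 0 0 1 0;20 0 0 0 0;20 0 0 0 0")

```text
clock: 5.6
eef_pos: [0.5012, -0.1056, 0.0051]
tool_rot: [0.749, -0.662, -0.0, 0.0]
ft_force: [-0.3, 0.2, -0.1]
grip_width: 0.02
```

Emit:
drive_tool(rows="20 0 0 1 0;20 0 0 1 0;20 0 0 1 0;20 0 0 1 0;20 0 0 1 0;20 0 0 0 0;20 0 0 0 0")

```text
clock: 6.3
eef_pos: [0.5012, -0.1056, 0.0001]
tool_rot: [0.749, -0.662, -0.0, 0.0]
ft_force: [-0.2, 0.2, -0.5]
grip_width: 0.02
```

Emit:
drive_tool(rows="20 0 0 1 0;20 0 0 1 0;20 0 0 1 0;20 0 0 1 0;20 0 0 1 0;20 0 0 0 0;20 0 0 0 0")

```text
clock: 7.0
eef_pos: [0.5012, -0.1056, -0.0049]
tool_rot: [0.749, -0.662, -0.0, -0.0]
ft_force: [-0.9, -0.5, 0.7]
grip_width: 0.0201
```

Emit:
drive_tool(rows="20 0 0 1.5 0;20 0 0 1.5 0;20 0 0 1.5 0;20 0 0 1.5 0;20 0 0 0 0;20 0 0 0 0")

```text
clock: 7.6
eef_pos: [0.5011, -0.1056, -0.011]
tool_rot: [0.749, -0.662, -0.0, 0.0]
ft_force: [1.1, -0.9, 0.8]
grip_width: 0.0198
```

```bash
python3 - <<'E'
from go import *
rel(-.027,-.062,.01)
c=cam("side");o=bot.get_obs();T=np.load("T.npy")
k=c;im=k["image"][:,:,::-1].copy(); u,v=px(k,o["eef_pos"])
s=8;u0,v0=int(u)-40,int(v)-55
im=cv2.resize(im[v0:v0+70,u0:u0+80],None,fx=s,fy=s,interpolation=cv2.INTER_CUBIC)
t=tot(T,o["eef_pos"])
# floor-level marks at z=.008 under both finger positions, and tcp+dz marks
for dy in(-.02,0,.02):
    for z,col in((.008,(0,0,255)),(.02,(0,255,0)),(.03,(255,255,0))):
        q=((px(k,np.r_[tow(T,t+[0,dy]),z])-[u0,v0]+.5)*s).astype(int);cv2.circle(im,tuple(map(int,q)),2,col,-1)
cv2.imwrite("pics/tip2.png",im)
E
```

```text
shift mm [  0.3  -1.1 -21. ] toolx angle in tray deg -89.95 tcp tray [-28.1 -61.7] -0.011 F [ 1.1 -0.9  0.8] t 7.6
```

View pics/tip2.png

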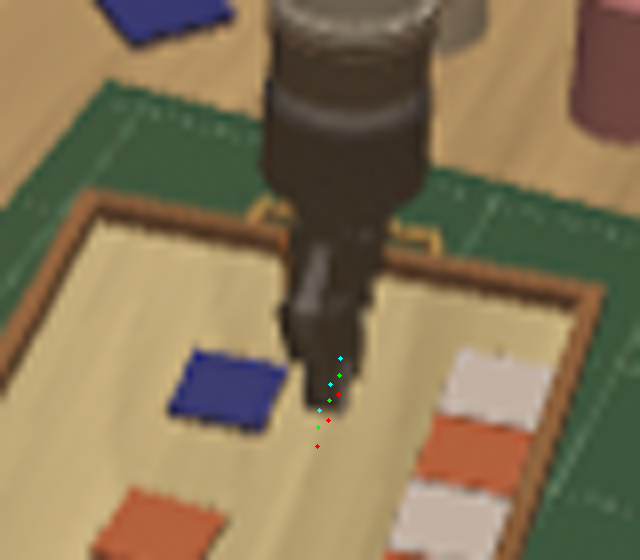

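The tip now shows at (325,408), about 25 mm above the floor, while the TCP reads -11 mm. There is a real height offset of roughly 35 mm, so I keep probing by force.

Emit:
drive_tool(rows="20 0 0 1.5 0;20 0 0 1.5 0;20 0 0 1.5 0;20 0 0 1.5 0;20 0 0 1.5 0;20 0 0 0 0")

```text
clock: 8.25
eef_pos: [0.5009, -0.1056, -0.0187]
tool_rot: [0.749, -0.662, -0.0, 0.0]
ft_force: [-0.7, 0.2, -0.2]
grip_width: 0.0198
```

Emit:
drive_tool(rows="20 0 0 1 0;20 0 0 1 0;20 0 0 1 0;20 0 0 0 0")

```text
clock: 8.65
eef_pos: [0.5011, -0.1056, -0.0215]
tool_rot: [0.75, -0.662, -0.0, 0.0]
ft_force: [-1.0, 0.8, -0.5]
grip_width: 0.0201
```

Emit:
drive_tool(rows="20 0 0 1 0;20 0 0 1 0;20 0 0 1 0;20 0 0 0 0")

```text
clock: 9.05
eef_pos: [0.501, -0.1056, -0.0246]
tool_rot: [0.749, -0.662, -0.0, 0.0]
ft_force: [-0.3, -0.4, 0.1]
grip_width: 0.0197
```

Emit:
drive_tool(rows="20 0 0 1 0;20 0 0 1 0;20 0 0 0 0")

```text
clock: 9.35
eef_pos: [0.501, -0.1056, -0.0266]
tool_rot: [0.749, -0.662, -0.0, 0.0]
ft_force: [0.7, 0.1, 0.3]
grip_width: 0.0202
```

Emit:
drive_tool(rows="20 0 0 1 0;20 0 0 1 0;20 0 0 0 0")

```text
clock: 9.65
eef_pos: [0.5013, -0.1056, -0.0279]
tool_rot: [0.749, -0.662, 0.0, -0.0]
ft_force: [-0.3, -0.4, 4.4]
grip_width: 0.02
```

Emit:
drive_tool(rows="20 0 0 1 0;20 0 0 1 0;20 0 0 0 0")

```text
clock: 9.95
eef_pos: [0.5014, -0.1056, -0.0281]
tool_rot: [0.749, -0.662, 0.0, -0.0]
ft_force: [-5.9, 0.9, 18.9]
grip_width: 0.0204
```

I found the floor by contact at TCP z = -27.8 mm, so the offset is about 36 mm. I raise about 2 mm clear and push in the new frame, starting short of the rim.

Emit:
drive_tool(rows="20 0 0 2.5 0;20 0 0 -7.5 0;20 0 -6 0 0;20 0 -6 0 0;20 0 -6 0 0;20 0 -6 0 0;20 0 -6 0 0;20 0 0 0 0;20 0 0 0 0")

```text
clock: 10.85
eef_pos: [0.5308, -0.1018, -0.0258]
tool_rot: [0.75, -0.662, -0.0, 0.0]
ft_force: [-1.4, 0.8, -1.3]
grip_width: 0.0194
```

```bash
python3 look.py .066 -.062 -.025 side | head -3
```

```text
shift mm [  0.5 -64.1  -0.8] toolx angle in tray deg -89.95 tcp tray [  1.9 -61.6] -0.0258 F [-1.4  0.8 -1.3] t 10.85
side b centroid [ 39. -58.] rect [ 36.7 -60.6] [46.2 47.9] 0.0
side b centroid [-100.4  147.4] rect [-100.4  147.3] [46.6 41.2] 0.1
```

The push works: the tile is square (0.0°) and travels with the fingers. I continue to the rim.

Emit:
drive_tool(rows="20 0 -7 0 0;20 0 -7 0 0;20 0 -7 0 0;20 0 -7 0 0;20 0 -7 0 0;20 0 -7 0 0;20 0 -7 0 0;20 0 -5 0 0;20 0 -2 0 0;20 0 0 0 0")

```text
clock: 11.9
eef_pos: [0.5868, -0.0949, -0.0255]
tool_rot: [0.75, -0.662, 0.0, 0.0]
ft_force: [-0.5, -0.3, 0.7]
grip_width: 0.0201
```

Emit:
drive_tool(rows="20 0 -1 0 0;20 0 -1 0 0;20 0 -1 0 0;20 0 0 0 0")

```text
clock: 12.3
eef_pos: [0.5896, -0.0946, -0.0253]
tool_rot: [0.749, -0.662, 0.0, -0.0]
ft_force: [0.4, 0.3, 0.9]
grip_width: 0.0201
```

Emit:
drive_tool(rows="20 0 -1 0 0;20 0 -1 0 0;20 0 -1 0 0;20 0 0 0 0")

```text
clock: 12.7
eef_pos: [0.5927, -0.0942, -0.0254]
tool_rot: [0.749, -0.662, 0.0, -0.0]
ft_force: [0.3, -0.2, -0.9]
grip_width: 0.0202
```

Emit:
drive_tool(rows="20 0 -1 0 0;20 0 -1 0 0;20 0 0 0 0;20 0 0 0 0")

```text
clock: 13.1
eef_pos: [0.5946, -0.094, -0.0254]
tool_rot: [0.75, -0.662, 0.0, -0.0]
ft_force: [0.2, -0.3, -0.3]
grip_width: 0.0202
```

```bash
python3 look.py .066 -.062 -.025 side,top v3 | grep -E "shift|b c"
```

```text
shift mm [ 0.4  0.1 -0.4] toolx angle in tray deg -89.95 tcp tray [ 66.1 -61.6] -0.0254 F [ 0.2 -0.3 -0.3] t 13.1
side b centroid [103.4 -57.9] rect [100.3 -62. ] [45.1 49. ] 1.0
side b centroid [-100.4  147.4] rect [-100.4  147.5] [46.6 40.9] 0.1
```

Emit:
drive_tool(rows="20 0 -1 0 0;20 0 -1 0 0;20 0 0 0 0")

```text
clock: 13.5
eef_pos: [0.5945, -0.0939, -0.0258]
tool_rot: [0.749, -0.662, -0.001, 0.001]
ft_force: [-4.4, -0.9, 2.5]
grip_width: 0.0199
```

Emit:
drive_tool(rows="20 0 -1 0 0;20 0 0 0 0;20 0 0 0 0")

```text
clock: 13.8
eef_pos: [0.5945, -0.0939, -0.026]
tool_rot: [0.749, -0.662, -0.002, 0.002]
ft_force: [-7.0, -1.1, 3.1]
grip_width: 0.0197
```

The rim contact shows as -7 N with no further advance. I back off, lift, turn 90° and move to the tile's right side.

Emit:
drive_tool(rows="20 0 8 0 0;20 0 8 0 0;20 0 0 -25 0;20 0 0 -25 0;20 0 0 0 0;20 0 0 0 0")

```text
clock: 14.4
eef_pos: [0.5824, -0.0957, 0.0254]
tool_rot: [0.75, -0.662, 0.001, -0.001]
ft_force: [-0.6, 0.4, -0.7]
grip_width: 0.0202
```

Emit:
drive_tool(rows="13 0 0 0 -0.15;13 0 0 0 -0.15;13 0 0 0 -0.15;13 0 0 0 -0.15;13 0 0 0 -0.15;13 0 0 0 -0.15;13 0 0 0 -0.15;13 0 0 0 -0.15;13 0 0 0 -0.15;13 0 0 0 -0.15;13 0 0 0 -0.071;13 0 0 0 0")

```text
clock: 15.6
eef_pos: [0.5805, -0.0954, 0.0231]
tool_rot: [0.998, 0.062, -0.001, -0.0]
ft_force: [-0.2, -0.2, 0.3]
grip_width: 0.013
```

```bash
python3 look.py .099 -.115 -.025 side | grep -E "shift|b c|r c.*\[2"
```

```text
shift mm [47.1 53.8 48. ] toolx angle in tray deg 0.05 tcp tray [ 52.  -61.3] 0.0231 F [-0.2 -0.2  0.3] t 15.6
side b centroid [100.  -60.7] rect [100.1 -61.5] [48.6 46.7] 89.0
side b centroid [-100.4  147.4] rect [-100.4  147.2] [46.6 41.5] 0.1
side r centroid [23.  47.1] rect [23.1 47. ] [47.5 46.1] 83.4
```

Emit:
drive_tool(rows="13 0 17 0 0;13 0 17 0 0;13 0 17 0 0;13 15 0 0 0;13 15 0 0 0;13 15 0 0 0;13 0 0 0 0;13 0 0 15 0;13 0 0 15 0;13 0 0 0 0;13 0 0 0 0")

```text
clock: 16.75
eef_pos: [0.6316, -0.1413, -0.0056]
tool_rot: [0.998, 0.061, -0.001, -0.0]
ft_force: [0.4, -0.1, 0.5]
grip_width: 0.0132
```

```bash
python3 look.py .097 -.112 -.0255 side v4| grep -E "shift|b c"
```

```text
shift mm [-0.  -1.2 19.9] toolx angle in tray deg -0.0 tcp tray [  97.1 -113.2] -0.0056 F [ 0.4 -0.1  0.5] t 16.75
side b centroid [100.1 -60.7] rect [100.1 -61.5] [48.6 46.7] 89.0
side b centroid [-100.4  147.4] rect [-100.4  147.2] [46.7 41.1] 0.6
```

View pics/v4side.png

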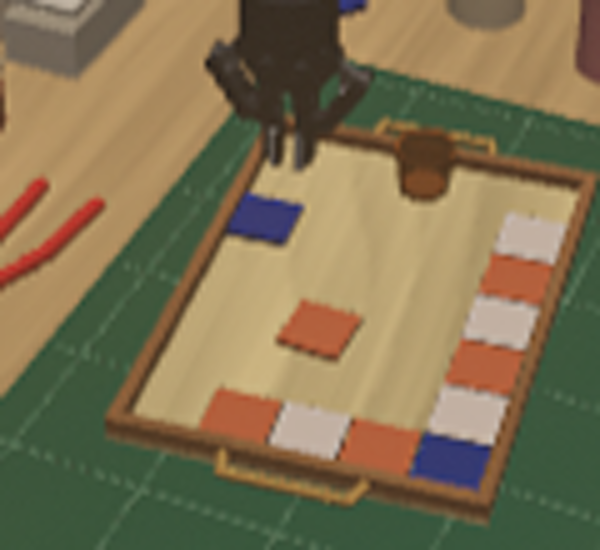

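The tile lies flat along the far rim at (265,220), with the fingers to its right inside the rim at (290,155). I descend.

Emit:
drive_tool(rows="13 0 0 5 0;13 0 0 5 0;13 0 0 5 0;13 0 0 3.5 0;13 0 0 0 0;13 0 0 0 0")

```text
clock: 17.4
eef_pos: [0.6324, -0.1405, -0.0241]
tool_rot: [0.998, 0.062, -0.0, -0.0]
ft_force: [-0.6, -0.5, 0.9]
grip_width: 0.0126
```

Emit:
drive_tool(rows="13 0 -5 0 0;13 0 -5 0 0;13 0 -5 0 0;13 0 -5 0 0;13 0.5 -5 0 0;13 0.5 -5 0 0;13 0.5 -5 0 0;13 0.5 -5 0 0;13 0 0 0 0")

```text
clock: 18.3
eef_pos: [0.6296, -0.0998, -0.0239]
tool_rot: [0.998, 0.062, -0.0, -0.0]
ft_force: [-0.1, 0.2, -0.2]
grip_width: 0.0131
```

```bash
python3 look.py .097 .05 -.025 side | grep -E "shift|b c"
```

```text
shift mm [  -2.9 -121.7    1.1] toolx angle in tray deg 0.11 tcp tray [100.1 -71.7] -0.0239 F [-0.1  0.2 -0.2] t 18.3
side b centroid [ 99.8 -33.1] rect [100.1 -34. ] [46.7 49.5] 0.5
side b centroid [-100.4  147.4] rect [-100.4  147.3] [46.6 41.2] 0.1
```

Emit:
drive_tool(rows="13 0.1 -6 0 0;13 0.1 -6 0 0;13 0.1 -6 0 0;13 0.1 -6 0 0;13 0.1 -6 0 0;13 0.1 -6 0 0;13 0.1 -6 0 0;13 0.1 -6 0 0;13 0.1 -6 0 0;13 0.1 -6 0 0;13 0.1 -6 0 0;13 0 0 0 0")

```text
clock: 19.55
eef_pos: [0.6224, -0.0341, -0.0239]
tool_rot: [0.998, 0.063, -0.0, -0.0]
ft_force: [-0.5, 0.1, -0.3]
grip_width: 0.0127
```

```bash
python3 look.py .1 .061 -.025 side | grep -E "shift|b c"
```

```text
shift mm [ -0.9 -66.6   1.1] toolx angle in tray deg 0.12 tcp tray [101.1  -5.6] -0.0239 F [-0.5  0.1 -0.3] t 19.55
side b centroid [99.9 32.6] rect [99.9 31.8] [46.5 49.8] 0.3
side b centroid [-100.3  147.4] rect [-100.4  147.2] [46.6 41.5] 0.1
```

Emit:
drive_tool(rows="13 0.1 -6 0 0;13 0.1 -6 0 0;13 0.1 -6 0 0;13 0.1 -6 0 0;13 0.1 -6 0 0;13 0.1 -6 0 0;13 0.1 -6 0 0;13 0.1 -6 0 0;13 0.1 -6 0 0;13 0.1 -6 0 0;13 0.1 -6 0 0;13 0 0 0 0")

```text
clock: 20.8
eef_pos: [0.6153, 0.0316, -0.0239]
tool_rot: [0.998, 0.063, -0.0, -0.0]
ft_force: [-1.2, -0.2, -0.2]
grip_width: 0.0129
```

```bash
python3 look.py .1 .116 -.025 side v5 | grep -E "shift|b c"
```

```text
shift mm [ -2.  -55.6   1.1] toolx angle in tray deg 0.13 tcp tray [102.1  60.4] -0.0239 F [-1.2 -0.2 -0.2] t 20.8
side b centroid [100.3  98.6] rect [100.2  97.8] [47.2 49.3] 1.1
side b centroid [-100.3  147.4] rect [-100.4  147.3] [46.6 41.2] 0.1
```

View pics/v5side.png

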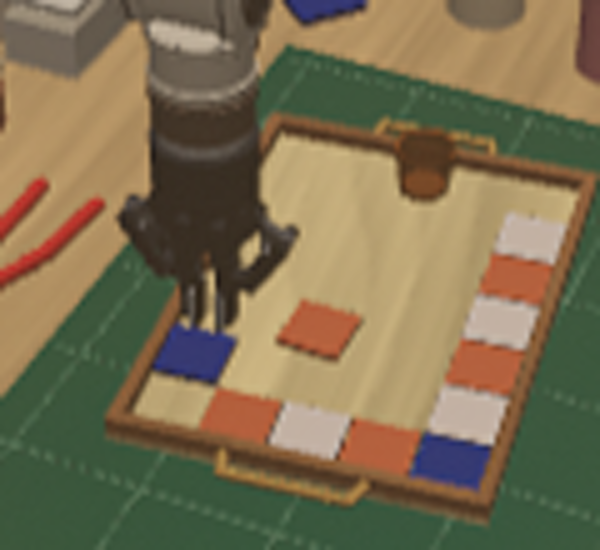

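The tile is at the pocket mouth, flat against the rim at (193,352), and the spare is untouched. I slide it in.

Emit:
drive_tool(rows="13 0 -5 0 0;13 0 -5 0 0;13 0 -5 0 0;13 0 -5 0 0;13 0 -5 0 0;13 0 -5 0 0;13 0 -5 0 0;13 0 -5 0 0;13 0 -5 0 0;13 0 -3 0 0;13 0 0 0 0")

```text
clock: 21.95
eef_pos: [0.6094, 0.0787, -0.0239]
tool_rot: [0.998, 0.062, -0.0, -0.0]
ft_force: [0.1, -0.0, 0.2]
grip_width: 0.0129
```

Emit:
drive_tool(rows="13 0 -1 0 0;13 0 -1 0 0;13 0 -1 0 0;13 0 -1 0 0;13 0 0 0 0")

```text
clock: 22.45
eef_pos: [0.609, 0.0822, -0.0239]
tool_rot: [0.998, 0.062, -0.0, -0.0]
ft_force: [0.2, -0.0, 0.5]
grip_width: 0.013
```

Emit:
drive_tool(rows="13 0 -1 0 0;13 0 -1 0 0;13 0 -1 0 0;13 0 0 0 0")

```text
clock: 22.85
eef_pos: [0.6086, 0.0853, -0.0239]
tool_rot: [0.998, 0.062, -0.0, -0.0]
ft_force: [0.2, -0.1, -0.2]
grip_width: 0.0132
```

```bash
python3 look.py .1 .116 -.025 side | grep -E "shift|b c"
```

```text
shift mm [-2.  -1.4  1.1] toolx angle in tray deg 0.07 tcp tray [102.  114.6] -0.0239 F [ 0.2 -0.1 -0.2] t 22.85
side b centroid [ 99.7 148. ] rect [ 99.8 147.5] [40.6 47.8] 89.8
side b centroid [-100.4  147.4] rect [-100.4  147.2] [46.6 41.5] 0.1
```

Emit:
drive_tool(rows="13 0 -1 0 0;13 0 -0.5 0 0;13 0 0 0 0")

```text
clock: 23.2
eef_pos: [0.6085, 0.0859, -0.0239]
tool_rot: [0.998, 0.062, 0.0, 0.001]
ft_force: [0.1, -3.6, -0.2]
grip_width: 0.0129
```

Emit:
drive_tool(rows="13 0 -1 0 0;13 0 0 0 0;13 0 0 0 0")

```text
clock: 23.5
eef_pos: [0.6085, 0.0859, -0.0239]
tool_rot: [0.998, 0.061, 0.0, 0.001]
ft_force: [1.4, -5.2, 0.8]
grip_width: 0.013
```

It is stopped by the left rim (-5 N, no advance). I back off, lift and check.

Emit:
drive_tool(rows="13 0 4 0 0;13 0 8 0 0;13 0 0 -25 0;13 0 0 -40 0;13 0 0 -40 0;13 0 40 0 0;13 0 45 0 0;13 0 45 0 0;13 0 45 0 0;13 0 0 0 0;13 0 0 0 0")

```text
clock: 24.6
eef_pos: [0.6313, -0.0992, 0.0809]
tool_rot: [0.998, 0.061, -0.0, -0.001]
ft_force: [-0.3, 0.6, -0.2]
grip_width: 0.0128
```

```bash
python3 look.py .1 .116 -.025 side,top v6
```

```text
shift mm [  -2.2 -187.2  106.1] toolx angle in tray deg -0.1 tcp tray [101.9 -71.3] 0.0809 F [-0.3  0.6 -0.2] t 24.6
side b centroid [ 99.6 148.5] rect [ 99.7 148. ] [39.7 47.7] 89.0
side b centroid [-100.4  147.4] rect [-100.4  147.3] [46.6 41.2] 0.1
side r centroid [-101.4  -49.2] rect [-101.2  -49.4] [45.6 46.6] 90.0
side r centroid [23.  47.1] rect [23.1 47. ] [47.5 46.2] 83.4
side r centroid [-100.9   50.8] rect [-101.    50.6] [45.8 46.6] 89.4
side r centroid [ 49.4 148.6] rect [ 49.2 148.3] [47.1 41.6] 0.1
side r centroid [-51.  148.8] rect [-50.9 148.4] [46.9 42. ] 0.3
top b centroid [100.9 145.9] rect [101.6 147. ] [38.3 46.8] 89.6
top r centroid [ 49.9 149.3] rect [ 50.3 150.1] [44.9 43.8] 89.9
top r centroid [24.2 45.2] rect [24.1 45. ] [42.3 42.3] 82.9
top r centroid [-49.9 150.1] rect [-49.8 150.1] [44.3 43.3] 89.9
top r centroid [-85.5  53.7] rect [-84.6  54.5] [33.  15.1] 81.7
```

View pics/v6top.png

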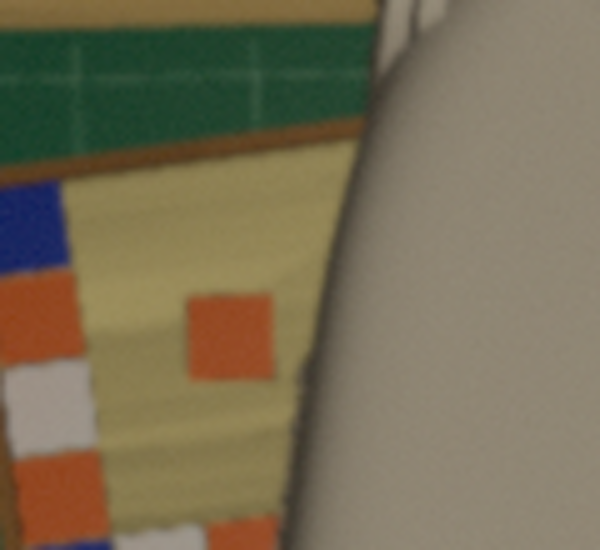

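```bash
python3 - <<'E'
from fit import *
T=np.array([.52141,-.04094,.12300]);a=cam("top")
for col in"br":
  for ce,ar,sz,an in centers(a,col,(205,145,375,280)):
    print(col,(tot(T,w(a,*ce,.016))*1e3).round(1),np.array(sz).round(1),round(an,1))
E
```

```text
b [101.4 151.1] [65.1 64.8] 81.9
b [-100.   150.2] [66.7 66.8] 82.2
r [ 50.1 150. ] [61.  62.4] 81.6
r [24.3 45.3] [59. 59.] 90.0
r [-49.8 150.2] [60.5 62.8] 81.9
r [-98.3  57.1] [63. 43.] 90.0
```

The blue tile is at tray (101.4, 151.1), against a home of (101, 151), and square with its glued neighbours. The spare has not moved, and the robot is clear.

```bash
python3 -c "
from workcell import bot
print(bot.job_done())"
```

```text
the job is handed in; nothing more can be done
None
```

The blue tile is home in the far left corner, and I handed the job in at about 24.7 s on the robot's clock. The interface gave no verdict.

**What I did:** I pushed the tile's near edge with two fingertips until it was flat against the far rim, about 210 mm short of home. Then I turned the gripper 90° and pushed from the right along the rim into the corner, until the left rim stopped it with about 5 N. The tile was never lifted.

**Last checks:**
- **Blue tile:** the top view puts its middle at tray (101.4, 151.1) mm, against a home of (101, 151). It is square to the glued tiles within about 0.5°. On the way, the side view showed it against the rim within about 1–2 mm and still square at the pocket mouth.
- **Terracotta spare:** it stayed within 1 mm of where it began.
- **Glass and surroundings:** I did not measure these again. No part of the arm was sent near them. The glass looked unmoved in the last side view I viewed, taken at the pocket mouth.
- **Robot:** it was clear of everything at hand-in.

**What disagreed:**
- **Tool height:** the reported height was about 36 mm lower than the real fingertips, so my first push passed over the tile without touching it. I found the floor by a gentle probe (about 19 N), at a reading of -27.8 mm, and used that from then on.
- **Side view:** it reads tile positions about 1–3 mm off the top view. I used the top view for the final check.

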